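Nest two harness plugs and hold the test lever in the green band

TASK

Test two harness plugs: seat the grey plug and the black plug fully down in their matching nests on the test adapter, the face with the terminal openings towards the brass test pins, and let go of them with the lever still up. Then press the yellow pad of the lever down with the fingertips until its orange pointer stands in the green band, never down to its stop, and hold it there: the program finishes while still holding the lever down. Leave the other things on the bench where they are.

Things in the scene. Friction and masses are not known exactly. Their poses are not given: they have to be found in the camera images.
- test_adapter: White plate 184 (x) x 152 (y) mm, top 14 mm above the worktop, fixed. Origin: 2 mm above the worktop, 14 mm ahead (+x) of the plate's middle. -x end: lever. +x end: two nests, open above, then a dark backstop bar over the full width (16 to 26 mm behind the nest centres, top 24 mm above worktop). Blue pin carriage before the nests, its pin tips at rest 20 mm before the nest centres; top 26 mm.
- nest_grey (a point): Centre of the floor of the narrower nest (left, grey border), 9 mm above the worktop, at adapter x 45, y 34 mm. A pocket 32 (x) x 26.5 (y) mm, 5 mm deep, rims chamfered 2 mm. Axes as test_adapter: +x to the backstop. The test pins come from the -x side, so the plug's +x axis must point to the nest's -x; the pins then push the plug up to 2 mm back against the backstop.
- nest_black (a point): Centre of the floor of the wider nest (right, -y, black border lines), 9 mm above the worktop, at adapter x 45, y -34 mm. A pocket 32 (x) x 34.5 (y) mm, 5 mm deep; otherwise as nest_grey.
- plug_grey: Grey plug housing 30 x 24 x 16 mm with a latch rib on top (the solid core is 28 x 22 x 14 mm), about 20 g, lying on the worktop, rib up. Origin: centre of its underside; +x: out of the face with the 2 x 5 terminal openings; z up. Grasp it across y (24 mm), in its upper half: seated it stands 9 mm above the adapter's plate.
- plug_black: Black plug housing 30 x 32 x 20 mm with a latch rib on top (the solid core is 28 x 30 x 18 mm), about 20 g, lying on the worktop, rib up. Origin and axes as plug_grey. Grasp it across y (32 mm), in its upper half: seated it stands 13 mm above the adapter's plate.
- plug_grey_front (a point): centre of the grey plug's face with the terminal openings, 14 mm along its +x, 7 mm up
- plug_black_front (a point): centre of the black plug's face with the terminal openings, 14 mm along its +x, 9 mm up
- lever (a joint): Hand lever, rad: 0 up (at rest), 0.62 on its stop. Green band 0.40 to 0.52, red beyond. A spring drives it back up: about 2 N at the pad at first, 5 to 8 N in the green band with both plugs in. Its pivot runs along the adapter's y, at adapter x -35 mm, 47 mm above the worktop. The orange pointer on the arm moves beside an upright white, green and red strip that faces -x, at adapter y -26 mm.
- lever_pad (a point): Centre of the top of the lever's yellow pad, 32 x 28 mm, at the lever's -x end, 105 mm out from the pivot. At rest its top is 101 mm above the worktop, 126 mm before the adapter's origin (x -126 mm, y 0), sloping; at 0.46 (middle of the green band) it is level, 55 mm above the worktop and at x -140 mm; 61 mm high at 0.40, 48 mm at 0.52, 38 mm at the stop.
- probe_grey (a joint): Brass spring pins facing the grey nest: travel pushed in, m. 0 when free, 3 to 8 mm in the green band with the plug seated (600 N/m). The lever drives the pin carriage 30 mm per rad towards the nests; the pins touch at about 0.27 rad.
- probe_black (a joint): the same for the brass spring pins facing the black nest
- solder_spool: bystander: blue and white solder wire spool, 60 mm across, 31 mm tall
- flux_bottle: bystander: flux bottle with red needle cap, 42 mm across, 125 mm tall
- pin_bin: bystander: small open blue bin with probe pins, 60 x 80 x 35 mm
- label_roll: bystander: roll of white labels, 42 mm across, 30 mm tall
- tape_roll: bystander: yellow tape roll, 56 mm across, 18 mm tall
- tweezers: bystander: steel tweezers, 124 x 9 x 9 mm, lying flat
Not all that is in view belongs to the job. What is shaped like the plug_black but purple is not meant.

How it is judged:
By the outcome, as a careful person would: the job done as asked, in the order asked, and still so for the second after the job is handed in, while the arm keeps its last pose, push and grip.
It also fails if it takes over 58 s, if anything falls off the work surface, if the arm or the gripper's body presses on something with over 40 N, if the wrist force passes 120 N, or if a joint passes its speed limit or range.

ROBOT

A 6-joint arm with a two-finger parallel gripper is mounted at the origin on a cart in front of the work surface, level with it; the furniture and walls round the work are solid. World frame = base frame: x ahead of the robot, y to its left, z up, the work surface at z = 0. Lengths are in m, angles in degrees, forces in N, time in s.
With the tool pointing down it reaches from about 0.4 to 0.825 m from the base axis. Payload 7 kg.
Tool frame: the origin (TCP) lies midway between the tips of the shut fingers; the grasp point (between the pads) lies r.grip_depth behind it (r.grip_depth is the distance from the TCP to the grasp point, in m); z points along the fingers, y is the line along which they close (so a half turn about z gives the same grasp; the last joint's range is limited). The gripper opens to 88 mm and grips with 3 to 60 N. Pads are 19 mm wide; open, the fingers measure 130 mm over their backs; the gripper's body (78 mm by 193 mm) begins 47 mm behind the grasp point.
Start: joints at [-26.178, 20.546, 0.682, 0, -70.136, -16.507], TCP at [0.496, -0.458, 0.2] pointing down, gripper open.
Joint ranges: [-176.03, 176.03], [-82.01, 121.73], [-58.28, 71.71], [-173.87, 95.51], [-174.79, -0.11], [-173.66, 173.66]. Speed limits (degrees/s): [136.94, 136.94, 172.46, 180, 180, 180].

INTERFACE

Orientations are given as [roll, pitch, yaw] about the fixed x, y, z axes, in that order (R = Rz(yaw) Ry(pitch) Rx(roll)).
In Python, from plant import r gives the robot as it stands.
- The arm moves only by the shell command python3 -m pendant 'ROWS' [OPENING] [FORCE]. ROWS is a JSON list of rows, 1 to 12 of them, each of 6 numbers: dx, dy, dz in m, then a rotation vector rx, ry, rz in degrees; each row is the pose to reach, as a shift and turn from the pose commanded when the command began, along the tool's axes at that moment; what a row does not reach only later rows make up. A row lasts 1/12 s, in which the tool goes at most 0.0417 m and 7.16 degrees, less where a joint would pass 70% of its speed; a pose out of reach is approached as far as the arm can. OPENING is the finger opening in m, set as the command begins (- or left out keeps the last). The fingers move at their own pace and stop on an object; FORCE is the grip in N (left out, the last holds). Time passes only in rows, so rows that do not move let the fingers close. It prints the time, the measured TCP pose, the force, the opening and the grip force at its end.
- r.get_state(): the state, without advancing time (a new reading comes with each control period).
- r.capture(name): name is "side" or "top"; returns a dict with "frame" (400x640x3 uint8, red, green, blue), "z_map" (400x640 float32, m along the optical axis (not along the pixel's ray), 0 where there is no reading), "fx", "fy", "cx", "cy" (pixels), "cam_to_world" (4x4, takes a point from camera to world coordinates). Camera axes: x right, y down, z forward; pixel columns grow to the right and rows downward; lengths in m; the calibration is good to about 2 mm. A picture is of the moment at which its call begins.
- r.close_job(): hands the job in; it is judged then, once.
The state is a dict: "time_s": time; "joints": joint angles; "qd": joint speeds; "joint_torque": joint torques, N m; "tcp_pos": TCP position; "eef_rot": TCP orientation; "contact_force": force on the tool from outside, world axes, zero at the start; "moment": the same for the moment, N m; "gripper_width": finger opening in m; "gripper_force": force on a finger pad.
Only numpy, scipy, OpenCV 4.12 (cv2) and the standard library are available. Lean on these libraries where they do the work, as an engineer would, in place of code of your own. Each camera call takes 0.05 s, during which the arm holds its last target. There are 200 camera calls.

## Working session

There is one attempt and no reset: what is moved stays moved. The work goes in short steps, Python scripts to look and compute and a shell command to move; the robot and the scene stay as the last step left them, time stands still between calls to the robot, and variables do not carry over. Pictures are saved under pics/ and viewed, at most 10 in all, crops included, and the job is handed in when it is done.

```bash
mkdir -p pics; ls; cat > h.py <<'E'
import numpy as np, cv2
from plant import r
def snap(n,fn=None):
    c=r.capture(n)
    if fn: cv2.imwrite(fn,cv2.cvtColor(c["frame"],cv2.COLOR_RGB2BGR))
    return c
def cloud(c):
    z=c["z_map"].astype(float); v,u=np.indices(z.shape)
    p=np.stack([(u-c["cx"])/c["fx"]*z,(v-c["cy"])/c["fy"]*z,z,np.ones_like(z)],-1)
    w=(p@np.array(c["cam_to_world"]).T)[...,:3]; w[z==0]=np.nan
    return w
def ray(c,u,v,h):
    T=np.array(c["cam_to_world"]); d=T[:3,:3]@[(u-c["cx"])/c["fx"],(v-c["cy"])/c["fy"],1]; o=T[:3,3]
    return o+d*(h-o[2])/d[2]
def proj(c,p):
    q=np.linalg.inv(np.array(c["cam_to_world"]))@np.append(p,1)
    return q[0]/q[2]*c["fx"]+c["cx"],q[1]/q[2]*c["fy"]+c["cy"]
E
python3 - <<'E'
from h import *
for n in ("top","side"):
    c=snap(n,f"pics/{n}0.png"); print(n,c["fx"],np.round(c["cam_to_world"],3).tolist())
    np.savez(f"/tmp/{n}0.npz",**c)
s=r.get_state(); print(s, r.grip_depth)
E
```

```text
pics
top 422.23378786585243 [[0.02, -0.996, 0.083, 0.473], [-1.0, -0.021, -0.01, -0.177], [0.012, -0.083, -0.996, 0.938], [0.0, 0.0, 0.0, 1.0]]
side 409.29448413415105 [[0.914, -0.277, 0.296, 0.284], [-0.405, -0.607, 0.684, -0.775], [-0.01, -0.745, -0.667, 0.656], [0.0, 0.0, 0.0, 1.0]]
{'time_s': 0.1, 'joints': array([-2.61780711e+01,  2.05886918e+01,  6.39961143e-01, -1.65678407e-02,
       -7.01353955e+01, -1.65056329e+01]), 'qd': array([-0.11700631, -0.14105725,  0.09912737,  0.08045289,  0.2043346 ,
        0.0010116 ]), 'joint_torque': array([-3.57784200e-03, -5.84161985e+01,  2.93750346e+01,  7.01557115e+00,
        1.01829524e-02, -5.16687919e-05]), 'tcp_pos': array([ 0.49582377, -0.45733923,  0.19891184]), 'eef_rot': array([ 1.79914915e+02, -8.96929075e-03, -1.32689339e+02]), 'contact_force': array([-1.24345523,  0.11502089, -0.03596292]), 'moment': array([-0.00038876,  0.00389702,  0.01348902]), 'gripper_force': 0.0, 'gripper_width': 0.08756401865100509} 0.0188
```

View pics/top0.png

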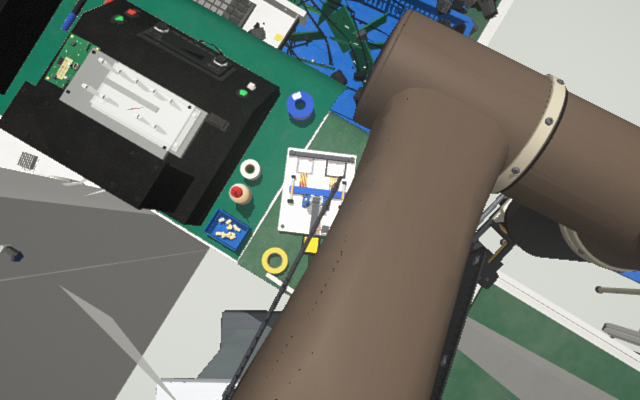

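View pics/side0.png

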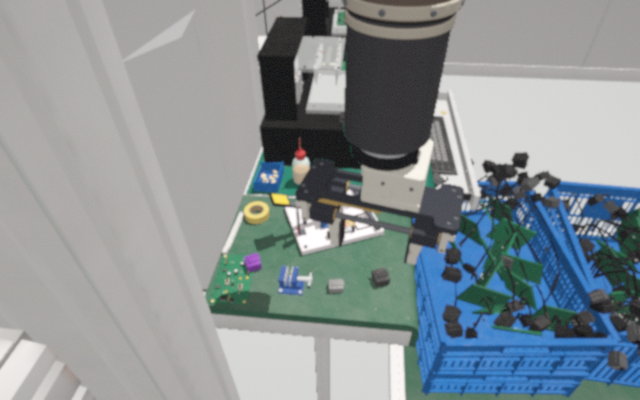

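The top picture shows the adapter at (318,192), with the bench's right half hidden by the arm. The side picture shows candidates for the plugs: a grey one at (336,286), a black one at (381,277), a purple decoy at (252,262), a blue fixture at (293,278), and loose black pieces in the blue crates at the right. I choose (336,286) and (381,277), which I'll check in a crop.

```bash
python3 - <<'E'
from h import *
c=dict(np.load("/tmp/side0.npz")); f=cv2.cvtColor(c["frame"],cv2.COLOR_RGB2BGR)
t=dict(np.load("/tmp/top0.npz")); g=cv2.cvtColor(t["frame"],cv2.COLOR_RGB2BGR)
a=cv2.resize(f[250:310,310:410],(800,480)[:2],interpolation=cv2.INTER_CUBIC)
a=cv2.resize(f[255:305,310:410],(800,400),interpolation=cv2.INTER_CUBIC)
b=cv2.resize(g[140:270,260:370],(338,400)); b2=cv2.resize(f[180:260,240:390],(462,246))
o=np.zeros((600,800,3),np.uint8); o[:300]=cv2.resize(a,(800,300)) if 0 else cv2.resize(f[258:303,310:430],(800,300),interpolation=cv2.INTER_CUBIC)
o[300:,:254]=cv2.resize(g[140:270,260:370],(254,300)); o[300:546,300:762]=b2
cv2.imwrite("pics/crop.png",o)
w=cloud(c)
for n,(u,v) in dict(grey=(336,286),black=(381,277),purple=(252,262),fix=(293,278)).items():
    p=w[v-9:v+10,u-12:u+13].reshape(-1,3); p=p[p[:,2]>.004]
    if len(p): print(n,len(p),np.round(np.nanmedian(p,0),3),np.round(np.nanmin(p,0),3),np.round(np.nanmax(p,0),3), "floor",np.round(ray(c,u,v,.01),3))
wt=cloud(t)
hsv=cv2.cvtColor(g,cv2.COLOR_BGR2HSV)
m=(wt[...,2]>.008)&(wt[...,2]<.02); m[:140]=0;m[270:]=0;m[:,:270]=0;m[:,375:]=0
p=wt[m]; print("plate",len(p),p[:,2].mean())
print(np.round(cv2.minAreaRect(p[:,:2].astype(np.float32)*1000)[0],1),cv2.minAreaRect(p[:,:2].astype(np.float32)*1000)[1:])
E
```

```text
grey 197 [ 0.492 -0.351  0.014] [ 0.477 -0.364  0.004] [ 0.509 -0.333  0.019] floor [ 0.494 -0.35   0.01 ]
black 270 [ 0.578 -0.37   0.018] [ 0.565 -0.383  0.004] [ 0.596 -0.35   0.023] floor [ 0.583 -0.366  0.01 ]
purple 250 [ 0.362 -0.235  0.019] [ 0.341 -0.246  0.004] [ 0.378 -0.196  0.025] floor [ 0.364 -0.226  0.01 ]
fix 378 [ 0.416 -0.316  0.032] [ 0.395 -0.329  0.004] [ 0.444 -0.29   0.043] floor [ 0.425 -0.298  0.01 ]
plate 3593 0.01407772430479398
[ 521.7 -167.6] ((153.47311401367188, 275.8970031738281), 81.5854721069336)
```

View pics/crop.png

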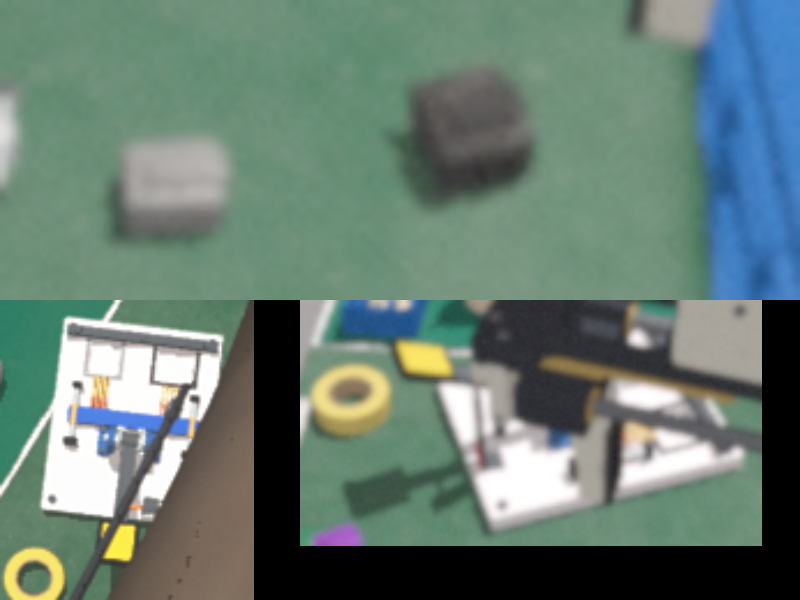

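The crop confirms the grey plug at (336,286), rib up, and the black plug at (381,277); the purple one is left alone. The yellow pad is just in front of the adapter's -x end. The plate's height, 14 mm, checks out. I swing the arm left to clear the top view.

```bash
python3 -m pendant '[[-0.01,0.012,-0.02,0,0,0],[-0.305,0.377,-0.08,0,0,0],[-0.305,0.377,-0.08,0,0,0],[-0.305,0.377,-0.08,0,0,0],[-0.305,0.377,-0.08,0,0,0],[-0.305,0.377,-0.08,0,0,0],[-0.305,0.377,-0.08,0,0,0],[-0.305,0.377,-0.08,0,0,0],[-0.305,0.377,-0.08,0,0,0],[-0.305,0.377,-0.08,0,0,0],[-0.305,0.377,-0.08,0,0,0],[-0.305,0.377,-0.08,0,0,0]]'
python3 - <<'E'
from h import *
t=snap("top"); s=snap("side"); np.savez("/tmp/top1.npz",**t); np.savez("/tmp/side1.npz",**s)
wt=cloud(t); g=cv2.cvtColor(t["frame"],cv2.COLOR_RGB2BGR); ws=cloud(s); f=cv2.cvtColor(s["frame"],cv2.COLOR_RGB2BGR)
def box(w,c,lo,hi,rad=.03):
    m=(np.hypot(w[...,0]-c[0],w[...,1]-c[1])<rad)&(w[...,2]>lo)&(w[...,2]<hi); p=w[m]
    q=cv2.minAreaRect(p[:,:2].astype(np.float32)*1000); print(len(p),np.round(p.mean(0),4),np.round(q[0],1),np.round(q[1],1),round(q[2],1)); 
for w in (wt,ws):
  box(w,(.494,-.35),.0115,.03); box(w,(.58,-.368),.0145,.03)
  box(w,(.494,-.35),.0145,.03); box(w,(.58,-.368),.0185,.03)
m=(wt[...,2]>.008)&(wt[...,2]<.028)&(np.hypot(wt[...,0]-.55,wt[...,1]+.175)<.14); n,l,st,ce=cv2.connectedComponentsWithStats(m.astype(np.uint8)); k=1+st[1:,4].argmax()
p=wt[l==k]; print("plate",cv2.minAreaRect(p[:,:2].astype(np.float32)*1000))
def cr(im,c,px,py,hw,hh,W,H): u,v=map(int,proj(c,(px,py,.01))); return cv2.resize(im[v-hh:v+hh,u-hw:u+hw],(W,H),interpolation=cv2.INTER_CUBIC)
o=np.zeros((600,800,3),np.uint8)
o[:400,:400]=cr(g,t,.54,-.17,50,50,400,400); o[:200,400:]=cr(g,t,.535,-.358,34,17,400,200)
o[200:400,400:]=cr(f,s,.535,-.358,40,20,400,200); o[400:,:400]=cr(f,s,.54,-.17,80,40,400,200); o[400:,400:720]=cv2.resize(g,(320,200))
cv2.imwrite("pics/crop2.png",o)
E
```

```text
time_s: 1.1
tcp_pos: [0.4269, 0.0092, 0.2782]
eef_rot: [180.0, 0.0, -132.7]
contact_force: [1.6, 0.8, 0.0]
gripper_width: 0.0877
gripper_force: 0.0
130 [ 0.4936 -0.3467  0.0148] [ 493.9 -346.5] [23.4 28.4] 66.2
178 [ 0.5801 -0.3653  0.0186] [ 580.7 -365.8] [29.4 29.5] 83.5
67 [ 0.4937 -0.3473  0.0163] [ 493.8 -346.5] [20.5 28.5] 64.6
93 [ 0.5818 -0.3654  0.0201] [ 581.1 -365.5] [29.5 27.5] 80.6
149 [ 0.4938 -0.3486  0.0147] [ 494.  -347.2] [24.8 28.9] 66.6
204 [ 0.58   -0.3676  0.0186] [ 580.7 -366.5] [33.1 28.6] 82.7
78 [ 0.495  -0.3486  0.0159] [ 493.1 -349.1] [20.9 28.8] 65.8
102 [ 0.5819 -0.3682  0.02  ] [ 581.  -367.7] [29.6 28.1] 78.6
plate ((563.95947265625, -177.1443328857422), (152.22854614257812, 184.2387237548828), 84.3541030883789)
```

View pics/crop2.png

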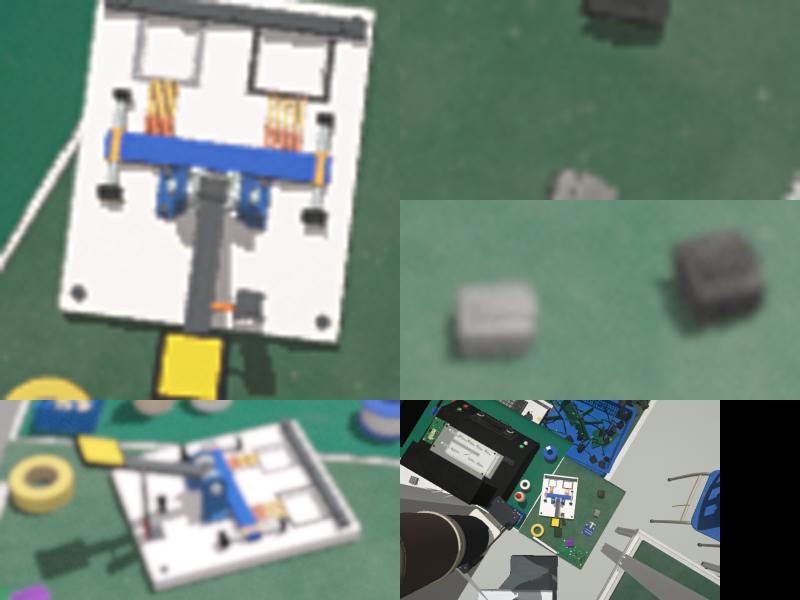

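The scene is now clear: the adapter is at yaw ≈ -5.7° with the grey nest left, and the black one right, and the plate measures 152.2 x 184.2 mm as it should. Next I look closely at the two plugs for the terminal faces and refine the nests.

```bash
python3 - <<'E'
from h import *
t=dict(np.load("/tmp/top1.npz")); s=dict(np.load("/tmp/side1.npz"))
o=np.zeros((600,800,3),np.uint8)
for i,p in enumerate([(.494,-.347,.01),(.580,-.366,.01)]):
  for j,c in enumerate((t,s)):
    f=cv2.cvtColor(c["frame"],cv2.COLOR_RGB2BGR); u,v=map(int,proj(c,p)); k=f[v-12:v+12,u-16:u+16].astype(float)
    if i: k=np.clip(k*2.2,0,255)
    print(i,j,u,v)
    o[j*300:j*300+300,i*400:i*400+400]=cv2.resize(k.astype(np.uint8),(400,300),interpolation=cv2.INTER_CUBIC)
cv2.imwrite("pics/crop3.png",o)
# pockets: depth below plate
for c in (t,s):
  w=cloud(c); O=np.array([.5779,-.1785]); a=np.radians(-5.65); ex=np.array([np.cos(a),np.sin(a)]); ey=np.array([-ex[1],ex[0]])
  L=np.stack([(w[...,:2]-O)@ex,(w[...,:2]-O)@ey],-1)*1000
  for y0 in (34,-34):
    m=(abs(L[...,0]-45)<24)&(abs(L[...,1]-y0)<26)&(w[...,2]<.0115)&(w[...,2]>.004); q=L[m]
    print(y0,len(q),np.round(np.percentile(q,[2,98],axis=0),1).tolist(),np.round(np.median(w[m][:,2]),4))
  m=(w[...,2]>.021)&(w[...,2]<.028)&(L[...,0]>52)&(L[...,0]<80)&(abs(L[...,1])<85); q=L[m]
  print("bar",len(q),np.round(np.percentile(q,[2,98],axis=0),1).tolist(),np.polyfit(q[:,1],q[:,0],1))
  h=cv2.cvtColor(c["frame"],cv2.COLOR_RGB2HSV); m=(h[...,0]>20)&(h[...,0]<33)&(h[...,1]>150)&(h[...,2]>120)&(abs(L[...,0]+130)<40)&(abs(L[...,1])<40)&(w[...,2]>.06)
  print("pad",m.sum(),L[m].mean(0),np.percentile(L[m],[2,98],axis=0).tolist(),w[m][:,2].mean())
E
```

```text
0 0 393 225
0 1 335 284
1 0 402 186
1 1 379 277
34 182 [[28.9, 11.9], [60.6, 50.0]] 0.0093
-34 214 [[30.0, -50.2], [60.8, -16.7]] 0.0091
bar 287 [[60.9, -68.1], [70.4, 69.4]] [-2.16500686e-03  6.54877058e+01]
pad 218 [-126.6157038     0.42586324] [[-140.64363049188384, -13.277388528647537], [-112.7180708324932, 14.11292124220935]] 0.10081026651013543
34 102 [[30.8, 23.3], [62.0, 48.8]] 0.0093
-34 152 [[30.7, -48.6], [61.4, -15.5]] 0.0094
bar 217 [[60.1, -72.6], [70.5, 67.9]] [-2.86640578e-03  6.49776048e+01]
pad 72 [-128.7157208    -5.54490537] [[-141.09553736599426, -15.46791441013986], [-115.1120917523664, 7.979875698711503]] 0.10194103192106611
```

View pics/crop3.png

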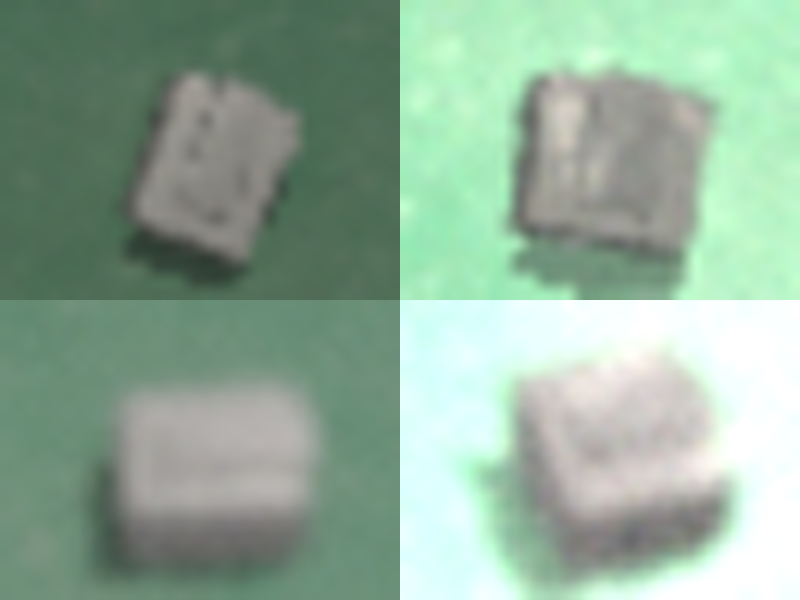

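```bash
cat >> h.py <<'E'
from scipy.spatial.transform import Rotation as Ro
def plan(x,y,z,yaw):
    s=r.get_state(); R=Ro.from_euler("xyz",s["eef_rot"],degrees=True); d=np.array([x,y,z])-s["tcp_pos"]
    R2=Ro.from_euler("xyz",[180,0,yaw],degrees=True)
    print("at",np.round(s["tcp_pos"],4),np.round(s["eef_rot"],2),"t",s["time_s"],"| d_tool",np.round(R.inv().apply(d),4),"rv",np.round((R.inv()*R2).as_rotvec(degrees=True),2),"| rows",round(np.linalg.norm(d)/.0417,1),"J",np.round(s["joints"],1))
E
python3 -c "
from h import *
plan(.494,-.347,.12,156.2)
w=cloud(dict(np.load('/tmp/top1.npz'))); m=(w[...,2]>.1)&(w[...,2]<.135)&(np.hypot(w[...,0]-.57,w[...,1])<.12)&(w[...,1]>-.08); print(np.nanmedian(w[m],0),m.sum(),np.nanmin(w[m],0))"
```

```text
at [0.4276 0.0126 0.2789] [-1.7998e+02  1.6000e-01 -1.3228e+02] t 1.2 | d_tool [ 0.2218 -0.291   0.1584] rv [ 0.08  0.15 71.52] | rows 9.6 J [ 28.3  -6.5 -20.6  -0.  -75.8 -70.6]
[0.61934722 0.03929153 0.12679073] 3167 [ 0.49741009 -0.03520413  0.10014158]
```

```bash
python3 -m pendant '[[0.03,-0.035,0.01,0,0,7],[0.055,-0.065,0.02,0,0,14],[0.08,-0.095,0.03,0,0,21],[0.105,-0.125,0.04,0,0,28],[0.13,-0.16,0.05,0,0,35],[0.155,-0.19,0.065,0,0,42],[0.175,-0.22,0.085,0,0,49],[0.195,-0.25,0.105,0,0,56],[0.21,-0.275,0.13,0,0,63],[0.222,-0.291,0.158,0,0,70],[0.222,-0.291,0.158,0.08,0.15,71.5],[0.222,-0.291,0.158,0.08,0.15,71.5]]' 0.05
python3 -c "
from h import *
t=dict(np.load('/tmp/top1.npz')); h=cv2.cvtColor(t['frame'],cv2.COLOR_RGB2HSV); w=cloud(t); m=((h[...,0]<6)|(h[...,0]>174))&(h[...,1]>140)&(w[...,2]>.05)&(np.hypot(w[...,0]-.57,w[...,1])<.15); print(m.sum(),np.nanmedian(w[m],0))
plan(.494,-.347,.0095,156.2)"
```

```text
time_s: 2.2
tcp_pos: [0.4892, -0.354, 0.1166]
eef_rot: [-179.8, -0.4, 155.6]
contact_force: [0.0, 0.2, 0.7]
gripper_width: 0.0501
gripper_force: 0.0
94 [ 0.55424327 -0.01393357  0.08887697]
at [ 0.4892 -0.354   0.1166] [-179.82   -0.41  155.58] t 2.2 | d_tool [-0.0023  0.0087  0.107 ] rv [-0.17 -0.41 -0.62] | rows 2.6 J [-17.3  17.9 -14.8   0.1 -57.8 -97.2]
```

```bash
python3 -m pendant '[[0,0,0,0,0,0],[0,0,0,0,0,0]]'
python3 -c "
from h import *
plan(.494,-.347,.0095,156.2)"
```

```text
time_s: 2.37
tcp_pos: [0.4917, -0.3529, 0.1207]
eef_rot: [-179.9, 0.0, 155.9]
contact_force: [0.3, -0.3, 0.7]
gripper_width: 0.0502
gripper_force: 0.0
at [ 0.4917 -0.3529  0.1207] [-179.86    0.    155.92] t 2.3667 | d_tool [0.0003 0.0066 0.1112] rv [-0.14  0.   -0.28] | rows 2.7 J [-17.1  17.5 -14.7   0.2 -57.8 -97.1]
```

```bash
python3 -m pendant '[[0,0.0066,0.03,-0.1,0,-0.3],[0,0.0066,0.06,-0.1,0,-0.3],[0,0.0066,0.085,-0.1,0,-0.3],[0,0.0066,0.085,-0.1,0,-0.3],[0,0.0066,0.085,-0.1,0,-0.3]]'
python3 -c "
from h import *
plan(.494,-.347,.0095,156.2)"
```

```text
time_s: 2.78
tcp_pos: [0.4939, -0.3464, 0.0355]
eef_rot: [-179.9, -0.1, 156.2]
contact_force: [1.4, -0.8, 0.8]
gripper_width: 0.0498
gripper_force: 0.0
at [ 0.4939 -0.3464  0.0355] [-1.7994e+02 -1.1000e-01  1.5623e+02] t 2.7833 | d_tool [-0.0004 -0.0004  0.026 ] rv [-0.06 -0.11  0.03] | rows 0.6 J [-16.5  22.6 -20.    0.1 -47.5 -97.3]
```

```bash
python3 -m pendant '[[0,0,0.015,0,0,0],[0,0,0.026,0,0,0],[0,0,0.026,0,0,0],[0,0,0.026,0,0,0]]' && python3 -m pendant '[[0,0,0,0,0,0],[0,0,0,0,0,0],[0,0,0,0,0,0],[0,0,0,0,0,0],[0,0,0,0,0,0],[0,0,0,0,0,0]]' 0.012 12
```

```text
time_s: 3.12
tcp_pos: [0.4942, -0.347, 0.0099]
eef_rot: [-180.0, -0.0, 156.1]
contact_force: [0.1, -0.4, 0.0]
gripper_width: 0.0502
gripper_force: 0.0
time_s: 3.62
tcp_pos: [0.4939, -0.347, 0.009]
eef_rot: [-180.0, -0.1, 156.1]
contact_force: [0.2, 0.4, 0.2]
gripper_width: 0.0159
gripper_force: 0.0
```

```bash
python3 - <<'E'
from h import *
print(r.get_state()["gripper_width"])
c=snap("side"); t=snap("top"); f=cv2.cvtColor(c["frame"],cv2.COLOR_RGB2BGR);g=cv2.cvtColor(t["frame"],cv2.COLOR_RGB2BGR)
u,v=map(int,proj(c,(.494,-.347,.01))); print(u,v, proj(t,(.494,-.347,.01)))
o=np.zeros((300,800,3),np.uint8); o[:,:400]=cv2.resize(f[v-30:v+30,u-40:u+40],(400,300),interpolation=cv2.INTER_CUBIC)
u,v=map(int,proj(t,(.494,-.347,.01))); o[:,400:]=cv2.resize(g[v-30:v+30,u-40:u+40],(400,300),interpolation=cv2.INTER_CUBIC)
cv2.imwrite("pics/g1.png",o); print(r.get_state()["gripper_width"],r.get_state()["gripper_force"])
E
```

```text
0.015858132963807503
335 284 (np.float64(393.7248226754437), np.float64(225.67421107701816))
0.013046386036213341 0.0
```

View pics/g1.png

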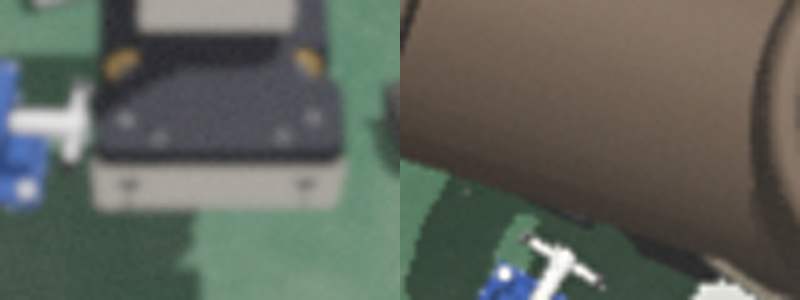

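The view shows only the gripper body over the plug; the opening of 13 mm says the fingers closed without it. I'll open, rise and look.

```bash
python3 -m pendant '[[0,0,0,0,0,0],[0,0,0,0,0,0],[0,0,0,0,0,0],[0,0,0,0,0,0],[0,0,-0.03,0,0,0],[0,0,-0.06,0,0,0],[0,0,-0.1,0,0,0],[0,0,-0.14,0,0,0],[0,0,-0.14,0,0,0]]' 0.05
python3 - <<'E'
from h import *
c=snap("side"); f=cv2.cvtColor(c["frame"],cv2.COLOR_RGB2BGR); w=cloud(c)
m=(np.hypot(w[...,0]-.494,w[...,1]+.347)<.05)&(w[...,2]>.0115)&(w[...,2]<.03); p=w[m]; q=cv2.minAreaRect(p[:,:2].astype(np.float32)*1000); print(len(p),q,p.mean(0))
u,v=map(int,proj(c,(.494,-.347,.05)))
cv2.imwrite("pics/g2.png",cv2.resize(f[v-60:v+60,u-80:u+80],(640,480),interpolation=cv2.INTER_CUBIC)); print(u,v)
plan(.494,-.347,.0095,156.2)
E
```

```text
time_s: 4.47
tcp_pos: [0.498, -0.3493, 0.1578]
eef_rot: [-179.9, 0.6, 156.2]
contact_force: [1.8, -0.3, 0.5]
gripper_width: 0.0501
gripper_force: 0.0
161 ((479.1972961425781, -338.205322265625), (26.897607803344727, 64.81214141845703), 57.511470794677734) [ 0.49062443 -0.34655322  0.01564815]
335 271
at [ 0.4968 -0.3482  0.1541] [-179.96    0.44  156.15] t 4.5167 | d_tool [4.200e-03 1.000e-04 1.446e-01] rv [-0.04  0.44 -0.05] | rows 3.5 J [-16.5  15.8 -12.4   0.1 -61.4 -97.4]
```

View pics/g2.png

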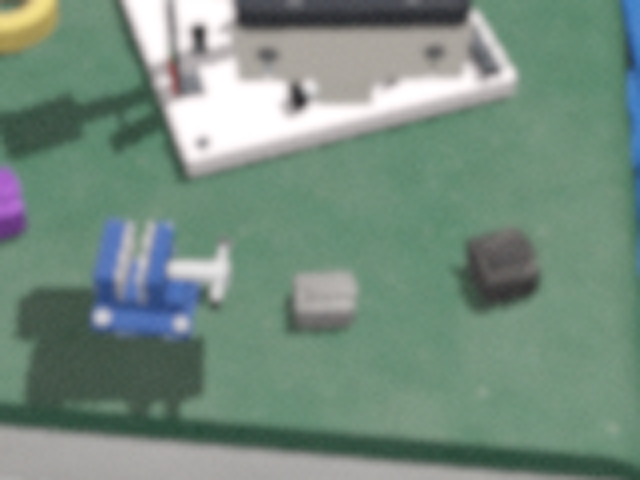

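The picture shows the grey plug still at (335,284) full-frame, unmoved, with the finger's tip above it near (345,236). I'll measure the fingertip's height against the reported TCP.

```bash
python3 - <<'E'
from h import *
c=snap("side"); w=cloud(c); s=r.get_state(); T=s["tcp_pos"]; R=Ro.from_euler("xyz",s["eef_rot"],degrees=True).as_matrix()
L=(w-T)@R; m=(w[...,2]>.09)&(np.abs(L[...,0])<.06)&(np.abs(L[...,1])<.1)&(L[...,2]>-.15)
p=L[m]; print(T,len(p),"tool z max",np.nanmax(p[:,2]))
for lo in np.arange(-.09,.03,.01):
    q=p[(p[:,2]>=lo)&(p[:,2]<lo+.01)]
    if len(q): print(round(lo,3),len(q),np.round(q.min(0),3),np.round(q.max(0),3))
plan(.494,-.347,.0095,156.2)
E
```

```text
[ 0.49521366 -0.34729944  0.15131292] 3030 tool z max -0.032725376354455445
-0.05 42 [-0.012 -0.042 -0.047] [ 0.008 -0.04  -0.04 ]
-0.04 42 [-0.012 -0.042 -0.04 ] [ 0.008 -0.039 -0.033]
at [ 0.4952 -0.3473  0.1513] [-179.99    0.19  156.12] t 4.5667 | d_tool [ 0.0017 -0.0002  0.1418] rv [-0.01  0.19 -0.08] | rows 3.4 J [-16.5  15.9 -12.6   0.  -61.3 -97.4]
```

```bash
python3 -m pendant '[[0,0,0,0,0,0],[0,0,0,0,0,0],[0,0,0,0,0,0],[0,0,0,0,0,0],[0,0,0,0,0,0],[0,0,0,0,0,0],[0,0,0,0,0,0],[0,0,0,0,0,0],[0,0,0,0,0,0],[0,0,0,0,0,0]]' 0.0 && cat > tip.py <<'E'
from h import *
c=snap("side"); w=cloud(c); s=r.get_state(); T=s["tcp_pos"]; R=Ro.from_euler("xyz",s["eef_rot"],degrees=True).as_matrix()
L=(w-T)@R; m=(w[...,2]>.03)&(np.abs(L[...,0])<.05)&(np.abs(L[...,1])<.07)&(L[...,2]>-.09)
p=L[m]; print(T,s["gripper_width"],len(p),"tool z max",np.nanmax(p[:,2]))
for lo in np.arange(-.07,.05,.01):
    q=p[(p[:,2]>=lo)&(p[:,2]<lo+.01)]
    if len(q): print(round(lo,3),len(q),np.round(q.min(0),3),np.round(q.max(0),3))
for d in (-.04,-.03,-.02,-.01,0,.01):
    u,v=map(int,proj(c,T+R@[0,0,d])); print(d,u,v,c["frame"][v,u],np.round(w[v,u],3))
E
python3 tip.py
```

```text
time_s: 5.4
tcp_pos: [0.4941, -0.3469, 0.1489]
eef_rot: [-180.0, -0.1, 156.1]
contact_force: [-0.0, -0.9, 0.8]
gripper_width: 0.0006
gripper_force: 0.0
[ 0.49403631 -0.34697103  0.14891819] 0.000735987201720356 7 tool z max 0.11792535282763017
-0.04 336 218 [62 63 68] [ 0.451 -0.433  0.284]
-0.03 336 222 [93 91 89] [ 0.451 -0.432  0.275]
-0.02 336 226 [170 167 160] [ 0.452 -0.431  0.266]
-0.01 336 231 [170 166 159] [ 0.455 -0.425  0.25 ]
0 336 235 [187 182 179] [ 0.454 -0.427  0.244]
0.01 336 239 [255 255 255] [ 0.544 -0.243  0.015]
```

The gripper body hides the tips from the side camera, and the visible body edge is ~27 mm higher than the TCP reading implies, so the tips seem to sit above the reported TCP. I'll test it gently: descend open around the plug, and probe downward in small steps watching the force.

```bash
python3 -m pendant '[[0,0,0,0,0,0],[0,0,0,0,0,0],[0,0,0,0,0,0],[0,0,0,0,0,0],[0,0,0,0,0,0],[0,0,0.03,0,0,0],[0,0,0.06,0,0,0],[0,0,0.1,0,0,0],[0,0,0.13,0,0,0],[0,0,0.142,0,0,0],[0,0,0.142,0,0,0]]' 0.05; python3 -m pendant '[[0,0,0.003,0,0,0],[0,0,0.006,0,0,0],[0,0,0.006,0,0,0]]';python3 -m pendant '[[0,0,0.002,0,0,0],[0,0,0.004,0,0,0],[0,0,0.004,0,0,0]]'
```

```text
time_s: 6.37
tcp_pos: [0.4913, -0.346, 0.0032]
eef_rot: [-179.9, -0.4, 156.1]
contact_force: [-0.2, -0.0, -0.3]
gripper_width: 0.0498
gripper_force: 0.0
time_s: 6.62
tcp_pos: [0.4946, -0.3472, 0.0018]
eef_rot: [-180.0, 0.0, 156.1]
contact_force: [0.0, -0.2, -0.1]
gripper_width: 0.0499
gripper_force: 0.0
time_s: 6.87
tcp_pos: [0.494, -0.347, -0.0028]
eef_rot: [-180.0, -0.0, 156.1]
contact_force: [-0.6, 1.2, 0.0]
gripper_width: 0.0502
gripper_force: 0.0
```

```bash
for i in 1 2 3; do python3 -m pendant '[[0,0,0.002,0,0,0],[0,0,0.004,0,0,0],[0,0,0.004,0,0,0]]' | grep -E 'tcp|contact'; done
```

```text
tcp_pos: [0.4936, -0.3469, -0.0075]
contact_force: [0.4, -0.2, -0.7]
tcp_pos: [0.4935, -0.3469, -0.0117]
contact_force: [-0.2, 0.3, -0.4]
tcp_pos: [0.4935, -0.3469, -0.0156]
contact_force: [-0.4, 1.0, 0.4]
```

```bash
for i in 1 2; do python3 -m pendant '[[0,0,0.002,0,0,0],[0,0,0.003,0,0,0],[0,0,0.003,0,0,0]]' | grep -E 'tcp|contact'; done; python3 tip.py
```

```text
tcp_pos: [0.4936, -0.3469, -0.0184]
contact_force: [0.0, 0.4, 0.4]
tcp_pos: [0.4936, -0.3469, -0.0214]
contact_force: [-0.0, -0.8, 0.5]
[ 0.49363388 -0.34693539 -0.02129424] 0.05021929551913577 12 tool z max -0.05158102101506003
-0.06 12 [ 0.046 -0.018 -0.054] [ 0.05   0.018 -0.052]
-0.04 335 282 [78 78 87] [ 0.462 -0.41   0.114]
-0.03 335 285 [78 80 88] [ 0.459 -0.416  0.115]
-0.02 335 288 [83 86 92] [ 0.457 -0.421  0.114]
-0.01 335 291 [80 81 90] [ 0.455 -0.426  0.113]
0 335 294 [77 79 85] [ 0.452 -0.431  0.114]
0.01 335 297 [72 72 72] [ 0.451 -0.434  0.11 ]
```

```bash
for i in 1 2 3; do F=$(python3 -m pendant '[[0,0,0.001,0,0,0],[0,0,0.002,0,0,0],[0,0,0.002,0,0,0]]' | grep -E 'tcp|contact'); echo $F; done
```

```text
tcp_pos: [0.4936, -0.3469, -0.0233] contact_force: [0.8, -0.2, 0.5]
tcp_pos: [0.4936, -0.3469, -0.0254] contact_force: [-0.4, -0.2, -0.1]
tcp_pos: [0.4939, -0.347, -0.0265] contact_force: [-2.4, 2.9, 7.3]
```

Table contact comes at TCP z ≈ -0.026, so the true tips lie 26 mm above the reported TCP. I raise to 8.5 mm tip height and grip.

```bash
python3 -m pendant '[[0,0,-0.006,0,0,0],[0,0,-0.0093,0,0,0],[0,0,-0.0093,0,0,0]]'|grep -E 'tcp|contact'; python3 -m pendant '[[0,0,0,0,0,0],[0,0,0,0,0,0],[0,0,0,0,0,0],[0,0,0,0,0,0],[0,0,0,0,0,0],[0,0,0,0,0,0]]' 0.012 12
```

```text
tcp_pos: [0.4945, -0.3472, -0.0169]
contact_force: [0.7, -0.4, 0.1]
time_s: 9.67
tcp_pos: [0.4937, -0.3469, -0.018]
eef_rot: [-180.0, -0.1, 156.1]
contact_force: [-0.1, -0.5, -0.4]
gripper_width: 0.0219
gripper_force: 11.7
```

Gripped at 21.9 mm, as the 22 mm core should be. I lift it and turn one end to the side camera to find the terminal face.

```bash
python3 -c "
from h import *
plan(.42,-.45,.24,236)"
```

```text
at [ 0.4937 -0.3469 -0.018 ] [-1.7995e+02 -9.0000e-02  1.5612e+02] t 9.6667 | d_tool [ 0.026  -0.1243 -0.2579] rv [ 2.000e-02 -1.000e-01 -7.988e+01] | rows 6.9 J [-16.5  26.5 -22.5   0.1 -41.  -97.4]
```

```bash
python3 -m pendant '[[0,0,-0.02,0,0,0],[0,0,-0.05,0,0,-5],[0.004,-0.02,-0.08,0,0,-12],[0.008,-0.04,-0.11,0,0,-19],[0.012,-0.06,-0.14,0,0,-26],[0.016,-0.08,-0.17,0,0,-33],[0.02,-0.1,-0.2,0,0,-40],[0.026,-0.12,-0.23,0,0,-47],[0.026,-0.124,-0.25,0,0,-54],[0.026,-0.124,-0.258,0,0,-61],[0.026,-0.124,-0.258,0,0,-68],[0.026,-0.124,-0.258,0,0,-75]]'; python3 -m pendant '[[0,0,0,0,0,-5],[0,0,0,0,0,-5],[0,0,0,0,0,-5]]' | grep tcp
cat > face.py <<'E'
from h import *
import sys
c=snap("side",None); f=cv2.cvtColor(c["frame"],cv2.COLOR_RGB2BGR); s=r.get_state(); T=s["tcp_pos"]+[0,0,.018]
u,v=map(int,proj(c,T)); print(s["tcp_pos"],s["eef_rot"],s["gripper_width"],u,v)
k=f[v-30:v+30,u-40:u+40].astype(float)*float(sys.argv[2]); cv2.imwrite(sys.argv[1],cv2.resize(np.clip(k,0,255).astype(np.uint8),(720,540),interpolation=cv2.INTER_CUBIC))
E
python3 face.py pics/f1.png 1
```

```text
time_s: 10.67
tcp_pos: [0.4202, -0.4501, 0.2412]
eef_rot: [-180.0, -0.0, -128.6]
contact_force: [0.7, 0.5, -0.6]
gripper_width: 0.0217
gripper_force: 11.7
tcp_pos: [0.4201, -0.4497, 0.2402]
[ 0.42008106 -0.44970978  0.24014047] [ 1.79921597e+02 -5.48590330e-02 -1.24072917e+02] 0.022247356339474174 319 247
```

View pics/f1.png

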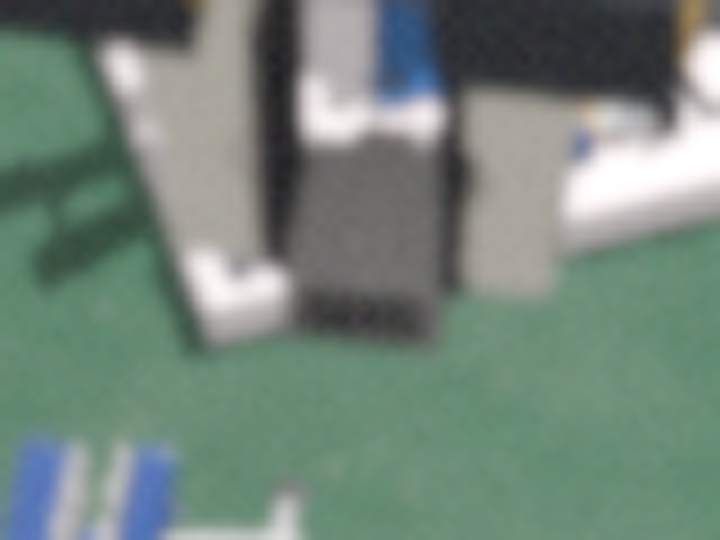

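At the near end, at (365,315) in the crop, rows of dark openings are visible: the terminal face is the tool's +x end, so the tool's yaw for seating is 174.35°.

```bash
python3 -c "
from h import *
plan(.626,-.1491,.06,174.35)"
```

```text
at [ 0.4201 -0.4497  0.2401] [ 1.7992e+02 -5.0000e-02 -1.2407e+02] t 10.9667 | d_tool [-0.3645 -0.0024  0.1798] rv [ 4.000e-02 -9.000e-02  6.158e+01] | rows 9.7 J [-28.8  13.7  -3.6   0.  -72.7  -5.3]
```

```bash
python3 -m pendant '[[-0.02,0,0.005,0,0,6],[-0.06,0,0.02,0,0,12],[-0.1,0,0.035,0,0,18],[-0.14,0,0.05,0,0,24],[-0.18,0,0.065,0,0,30],[-0.22,-0.001,0.08,0,0,36],[-0.26,-0.001,0.095,0,0,42],[-0.3,-0.002,0.11,0,0,48],[-0.33,-0.0024,0.125,0,0,54],[-0.355,-0.0024,0.15,0,0,60],[-0.3645,-0.0024,0.17,0,0,61.6],[-0.3645,-0.0024,0.18,0,0,61.6]]' | grep -E 'tcp|wid'; python3 -m pendant '[[0,0,0,0,0,0],[0,0,0,0,0,0],[0,0,0,0,0,0]]'; python3 -c "
from h import *
plan(.626,-.1491,-0.009,174.35)"
```

```text
tcp_pos: [0.6249, -0.1461, 0.0567]
gripper_width: 0.0217
time_s: 12.22
tcp_pos: [0.6255, -0.1495, 0.0612]
eef_rot: [-180.0, 0.0, 174.5]
contact_force: [0.1, 0.2, -0.0]
gripper_width: 0.0219
gripper_force: 11.7
at [ 0.6255 -0.1495  0.0612] [-179.97    0.    174.47] t 12.2167 | d_tool [-0.0004  0.0004  0.0702] rv [-0.03  0.    0.12] | rows 1.7 J [  3.9  24.1 -13.3   0.  -52.5 -99.5]
```

```bash
python3 -m pendant '[[0,0,0.03,0,0,0.1],[-0.0004,0.0004,0.05,0,0,0.1],[-0.0004,0.0004,0.05,0,0,0.1],[-0.0004,0.0004,0.05,0,0,0.1]]' | grep -E 'tcp|cont'; python3 -m pendant '[[0,0,0.005,0,0,0],[0,0,0.01,0,0,0],[0,0,0.014,0,0,0],[0,0,0.014,0,0,0]]'| grep -E 'tcp|cont';python3 -m pendant '[[0,0,0.002,0,0,0],[0,0,0.004,0,0,0],[0,0,0.006,0,0,0],[0,0,0.006,0,0,0]]'
```

```text
tcp_pos: [0.6252, -0.1491, 0.0107]
contact_force: [0.9, 0.3, -0.1]
tcp_pos: [0.6253, -0.1482, -0.0042]
contact_force: [0.0, 0.6, -0.6]
time_s: 13.22
tcp_pos: [0.626, -0.1482, -0.0096]
eef_rot: [-180.0, -0.0, 174.4]
contact_force: [-1.2, -0.1, 3.1]
gripper_width: 0.0219
gripper_force: 11.9
```

```bash
python3 -m pendant '[[0,0,0,0,0,0],[0,0,0,0,0,0],[0,0,0,0,0,0],[0,0,-0.015,0,0,0],[0,0,-0.05,0,0,0],[0,0,-0.09,0,0,0],[0,0,-0.09,0,0,0],[0,0,-0.09,0,0,0]]' 0.036; python3 - <<'E'
from h import *
c=snap("side"); w=cloud(c)
wt=cloud(dict(np.load("/tmp/top1.npz")))
for a in (w,wt):
  m=(a[...,2]>.05)&(a[...,0]>.58)&(a[...,0]<.72)&(a[...,1]<-.25)&(a[...,1]>-.5); p=a[m]; print(m.sum(),p.min(0) if len(p) else "",p.max(0) if len(p) else "")
O=np.array([.5779,-.1785]); t=np.radians(-5.65); ex=np.array([np.cos(t),np.sin(t)]); ey=np.array([-ex[1],ex[0]])
for a in (w,):
  L=np.stack([(a[...,:2]-O)@ex,(a[...,:2]-O)@ey],-1)*1000
  m=(abs(L[...,0]-45)<15.5)&(abs(L[...,1]-34)<16)&(a[...,2]>.019)&(a[...,2]<.035); print("seated",m.sum(),np.round(np.percentile(L[m],[3,97],axis=0),1).tolist() if m.any() else "",np.percentile(a[m][:,2],[10,50,95]) if m.any() else "")
plan(.581,-.3662,.08,171)
E
```

```text
time_s: 13.88
tcp_pos: [0.6276, -0.1482, 0.083]
eef_rot: [180.0, 0.2, 174.4]
contact_force: [0.0, -0.6, -0.6]
gripper_width: 0.036
gripper_force: 0.0
0  
0  
seated 96 [[30.5, 22.9], [57.8, 45.5]] [0.02074169 0.02327577 0.02573935]
at [ 0.6261 -0.1481  0.0809] [1.7998e+02 4.0000e-02 1.7441e+02] t 13.9333 | d_tool [ 0.0236 -0.2215  0.0009] rv [0.02 0.04 3.41] | rows 5.3 J [  4.   23.  -12.2  -0.  -54.8 -99.6]
```

Grey is seated (top 23–25.7 mm high, as given). Now the black plug.

```bash
python3 -m pendant '[[0.003,-0.03,0,0,0,0.5],[0.008,-0.07,0,0,0,1],[0.012,-0.11,0,0,0,2],[0.016,-0.15,0,0,0,3],[0.02,-0.19,0,0,0,3.4],[0.0236,-0.2215,0,0,0,3.4],[0.0236,-0.2215,0.02,0,0,3.4],[0.0236,-0.2215,0.04,0,0,3.4],[0.0236,-0.2215,0.04,0,0,3.4],[0.0236,-0.2215,0.04,0,0,3.4]]' 0.052; python3 -c "
from h import *
plan(.581,-.3662,-.015,171)"
```

```text
time_s: 14.77
tcp_pos: [0.5787, -0.3659, 0.0378]
eef_rot: [180.0, -0.4, 171.0]
contact_force: [0.8, -1.1, 1.2]
gripper_width: 0.0522
gripper_force: 0.0
at [ 0.5787 -0.3659  0.0378] [179.98  -0.35 170.99] t 14.7667 | d_tool [-0.0026  0.0001  0.0528] rv [ 0.02 -0.35 -0.01] | rows 1.3 J [-16.   29.   -8.5   0.  -52.8 -83. ]
```

```bash
python3 -m pendant '[[0,0,0,0,0,0],[0,0,0.02,0,0,0],[0,0,0.04,0,0,0],[0,0,0.057,0,0,0],[0,0,0.057,0,0,0],[0,0,0.057,0,0,0]]' | grep -E 'tcp|cont'; python3 -m pendant '[[0,0,0,0,0,0],[0,0,0,0,0,0],[0,0,0,0,0,0],[0,0,0,0,0,0],[0,0,0,0,0,0],[0,0,0,0,0,0]]' 0.02 12;  python3 -c "
from h import *
plan(.42,-.45,.24,236)"
```

```text
tcp_pos: [0.5807, -0.366, -0.0165]
contact_force: [0.5, -0.3, 0.7]
time_s: 15.77
tcp_pos: [0.5811, -0.3665, -0.0158]
eef_rot: [-180.0, 0.0, 171.0]
contact_force: [-1.4, 1.7, 6.0]
gripper_width: 0.0298
gripper_force: 12.0
at [ 0.5811 -0.3665 -0.0158] [-179.96    0.    171.03] t 15.7667 | d_tool [ 0.1461 -0.1077 -0.2557] rv [-4.000e-02 -2.000e-02 -6.497e+01] | rows 7.5 J [-16.   32.4 -10.9   0.1 -46.7 -83. ]
```

```bash
python3 -m pendant '[[0,0,-0.02,0,0,0],[0.01,-0.01,-0.05,0,0,-5],[0.03,-0.02,-0.08,0,0,-12],[0.05,-0.035,-0.11,0,0,-19],[0.07,-0.05,-0.14,0,0,-26],[0.09,-0.065,-0.17,0,0,-33],[0.11,-0.08,-0.2,0,0,-40],[0.13,-0.095,-0.23,0,0,-47],[0.146,-0.108,-0.25,0,0,-54],[0.146,-0.108,-0.256,0,0,-60],[0.146,-0.108,-0.256,0,0,-65],[0.146,-0.108,-0.256,0,0,-65]]' | grep -E 'tcp|wid'; python3 face.py pics/f2.png 2
```

```text
tcp_pos: [0.4194, -0.4506, 0.2403]
gripper_width: 0.0297
[ 0.41933532 -0.45019668  0.23947389] [ 1.79955798e+02 -3.83826949e-02 -1.24106274e+02] 0.029771415074269638 319 247
```

View pics/f2.png

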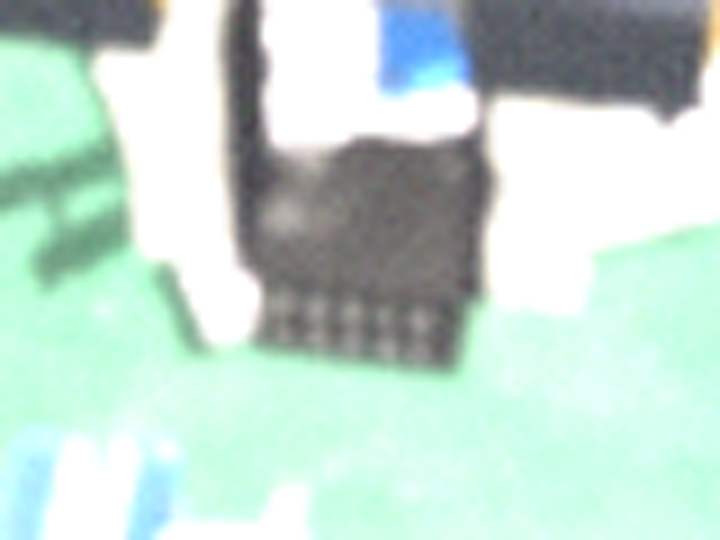

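The 2 x 5 openings are clear at (360,330), on the camera-side (tool +x) end: same seating yaw as the grey.

```bash
python3 -c "
from h import *
plan(.6194,-.2167,.06,174.35)"
```

```text
at [ 0.4193 -0.4502  0.2395] [ 1.7996e+02 -4.0000e-02 -1.2411e+02] t 16.8167 | d_tool [-0.3056 -0.0349  0.1792] rv [ 2.000e-02 -6.000e-02  6.154e+01] | rows 8.5 J [-28.8  13.7  -3.7   0.  -72.6  -5.3]
```

```bash
python3 -m pendant '[[-0.02,-0.002,0.005,0,0,6],[-0.05,-0.005,0.02,0,0,12],[-0.08,-0.01,0.035,0,0,18],[-0.11,-0.013,0.05,0,0,24],[-0.14,-0.016,0.065,0,0,30],[-0.18,-0.02,0.08,0,0,36],[-0.22,-0.025,0.095,0,0,42],[-0.25,-0.03,0.11,0,0,48],[-0.28,-0.033,0.125,0,0,54],[-0.3,-0.035,0.15,0,0,60],[-0.3056,-0.0349,0.17,0,0,61.6],[-0.3056,-0.0349,0.18,0,0,61.6]]' | grep -E 'tcp|wid'; python3 -m pendant '[[0,0,0,0,0,0],[0,0,0,0,0,0],[0,0,0,0,0,0]]'|grep -E 'tcp|rot'; python3 -c "
from h import *
plan(.6194,-.2167,-0.007,174.35)"
```

```text
tcp_pos: [0.6183, -0.214, 0.055]
gripper_width: 0.0298
tcp_pos: [0.6195, -0.2172, 0.0602]
eef_rot: [-180.0, -0.0, 174.4]
at [ 0.6195 -0.2172  0.0602] [-179.96   -0.    174.39] t 18.0667 | d_tool [0.0002 0.0005 0.0672] rv [-0.04 -0.    0.04] | rows 1.6 J [ -2.3  25.3 -11.6   0.1 -53.2 -93.3]
```

```bash
python3 -m pendant '[[0,0.0012,0.03,0,0,0],[0,0.0012,0.047,0,0,0],[0,0.0012,0.047,0,0,0],[0,0.0012,0.047,0,0,0]]' | grep -E 'tcp|cont'; python3 -m pendant '[[0,0,0.005,0,0,0],[0,0,0.01,0,0,0],[0,0,0.014,0,0,0],[0,0,0.014,0,0,0]]'| grep -E 'tcp|cont';python3 -m pendant '[[0,0,0.002,0,0,0],[0,0,0.004,0,0,0],[0,0,0.007,0,0,0],[0,0,0.007,0,0,0]]'
```

```text
tcp_pos: [0.6192, -0.2159, 0.0128]
contact_force: [1.0, -0.3, 0.2]
tcp_pos: [0.619, -0.2152, -0.0023]
contact_force: [0.4, -0.3, -0.1]
time_s: 19.07
tcp_pos: [0.6199, -0.2152, -0.008]
eef_rot: [-180.0, -0.0, 174.5]
contact_force: [-1.5, 0.5, 6.3]
gripper_width: 0.0296
gripper_force: 12.0
```

```bash
python3 -m pendant '[[0,0,0,0,0,0],[0,0,0,0,0,0],[0,0,0,0,0,0],[0,0,-0.015,0,0,0],[0,0,-0.05,0,0,0],[0,0,-0.09,0,0,0],[0,0,-0.13,0,0,0],[0,0,-0.14,0,0,0],[0,0,-0.14,0,0,0],[0,0,-0.14,0,0,0]]' 0.044; cat > seat.py <<'E'
from h import *
O=np.array([.5779,-.1785]); t=np.radians(-5.65); ex=np.array([np.cos(t),np.sin(t)]); ey=np.array([-ex[1],ex[0]])
c=snap("side")
a=cloud(c); L=np.stack([(a[...,:2]-O)@ex,(a[...,:2]-O)@ey],-1)*1000
for y0,z0 in ((34,.0205),(-34,.0245)):
  m=(abs(L[...,0]-45)<15.5)&(abs(L[...,1]-y0)<19)&(a[...,2]>z0)&(a[...,2]<.04); p=L[m]
  if m.any(): print("seated",y0,m.sum(),np.round(np.percentile(p,[3,97],axis=0),1).tolist(),np.round(np.percentile(a[m][:,2],[10,50,95]),4))
h=cv2.cvtColor(c["frame"],cv2.COLOR_RGB2HSV)
m=(h[...,0]>20)&(h[...,0]<33)&(h[...,1]>140)&(h[...,2]>90)&(abs(L[...,0]+135)<35)&(abs(L[...,1])<25)&(a[...,2]>.03)
if m.any(): print("pad",m.sum(),np.round(L[m].mean(0),1),np.round(np.percentile(a[m][:,2],[5,50,95]),4))
m=(h[...,0]>105)&(h[...,0]<125)&(h[...,1]>140)&(a[...,2]>.023)&(a[...,2]<.03)&(abs(L[...,0]-5)<30)&(abs(L[...,1])<75)
if m.any(): print("carriage",m.sum(),np.round(np.percentile(L[m],[3,50,97],axis=0),1).tolist())
E
python3 seat.py; python3 -c "
from h import *
plan(.4485,-.1657,.12,174.35)"
```

```text
time_s: 19.9
tcp_pos: [0.6198, -0.215, 0.1318]
eef_rot: [180.0, 0.0, 174.4]
contact_force: [-0.7, -0.7, -0.3]
gripper_width: 0.044
gripper_force: 0.0
seated 34 87 [[31.7, 22.0], [58.5, 45.4]] [0.0218 0.0238 0.0266]
seated -34 139 [[30.5, -48.3], [57.9, -18.9]] [0.0255 0.0276 0.0305]
pad 121 [-127.4   -3.2] [0.0954 0.1013 0.1067]
carriage 119 [[-21.4, -46.4], [-14.3, -16.6], [-10.1, 41.2]]
at [ 0.619  -0.2149  0.1304] [ 1.7999e+02 -1.1000e-01  1.7440e+02] t 19.95 | d_tool [0.1744 0.0323 0.0107] rv [ 0.01 -0.11  0.05] | rows 4.3 J [ -2.1  21.5  -7.2  -0.  -61.3 -93.5]
```

Both plugs are seated level (black's top 27–30 mm). Now over the lever pad with shut fingers.

```bash
python3 -m pendant '[[0.02,0.004,0,0,0,0],[0.06,0.011,0,0,0,0],[0.1,0.019,0,0,0,0],[0.14,0.026,0,0,0,0],[0.17,0.032,0,0,0,0],[0.1744,0.0323,0.01,0,0,0],[0.1744,0.0323,0.01,0,0,0],[0.1744,0.0323,0.01,0,0,0],[0.1744,0.0323,0.01,0,0,0],[0.1744,0.0323,0.01,0,0,0]]' 0; python3 seat.py; python3 -c "
from h import *
plan(.4485,-.1657,.079,174.35)"
```

```text
time_s: 20.78
tcp_pos: [0.4499, -0.1662, 0.1209]
eef_rot: [-180.0, -0.1, 174.4]
contact_force: [0.1, 0.5, -0.5]
gripper_width: 0.0003
gripper_force: 0.0
seated 34 90 [[30.9, 22.9], [58.8, 44.4]] [0.0216 0.0239 0.0264]
seated -34 133 [[30.7, -49.1], [57.6, -19.3]] [0.0263 0.0278 0.0303]
pad 135 [-127.5   -2.9] [0.0952 0.1015 0.1072]
carriage 117 [[-22.4, -46.3], [-14.2, -18.7], [-10.0, 40.3]]
at [ 0.4498 -0.1662  0.1209] [-1.7997e+02 -1.2000e-01  1.7440e+02] t 20.8333 | d_tool [0.0013 0.0004 0.0419] rv [-0.03 -0.12  0.05] | rows 1.0 J [  3.3   6.1 -29.7   0.  -54.3 -98.9]
```

```bash
python3 -m pendant '[[0.001,0,0.02,0,0,0],[0.001,0,0.036,0,0,0],[0.001,0,0.036,0,0,0]]' | grep -E 'tcp|cont'; for i in 1 2; do python3 -m pendant '[[0,0,0.003,0,0,0],[0,0,0.005,0,0,0],[0,0,0.005,0,0,0]]' | grep -E 'tcp|cont'; done; python3 seat.py
```

```text
tcp_pos: [0.4463, -0.1659, 0.0824]
contact_force: [-1.3, -0.2, 0.0]
tcp_pos: [0.4484, -0.166, 0.0805]
contact_force: [0.5, 0.1, 0.4]
tcp_pos: [0.448, -0.1659, 0.0753]
contact_force: [-0.1, -0.2, 1.2]
seated 34 87 [[31.0, 23.0], [58.4, 44.9]] [0.0218 0.0238 0.0266]
seated -34 136 [[30.8, -48.0], [57.4, -18.5]] [0.0256 0.0275 0.0306]
pad 12 [-120.2  -12.3] [0.0906 0.0923 0.0959]
carriage 124 [[-20.6, -46.5], [-13.1, -15.1], [-8.6, 42.2]]
```

```bash
python3 -m pendant '[[0.002,0,0.007,0,0,0],[0.003,0,0.014,0,0,0],[0.005,0,0.021,0,0,0],[0.006,0,0.028,0,0,0],[0.007,0,0.035,0,0,0],[0.007,0,0.035,0,0,0],[0.007,0,0.035,0,0,0]]'; python3 seat.py
```

```text
time_s: 22.22
tcp_pos: [0.44, -0.1653, 0.0396]
eef_rot: [-180.0, -0.2, 174.4]
contact_force: [-2.6, -0.1, 4.3]
gripper_width: 0.0007
gripper_force: 1.9
seated 34 91 [[32.9, 22.3], [60.0, 44.5]] [0.0216 0.0235 0.0262]
seated -34 127 [[33.7, -47.7], [59.0, -19.4]] [0.0259 0.0277 0.0307]
carriage 125 [[-8.9, -45.1], [-3.6, -5.3], [1.4, 44.4]]
```

The carriage moved 10.6 mm (0.35 rad), agreeing with the tip height. About 10 mm more to mid-green.

```bash
python3 -m pendant '[[0,0,0.004,0,0,0],[0.001,0,0.008,0,0,0],[0.001,0,0.0105,0,0,0],[0.001,0,0.0105,0,0,0],[0.001,0,0.0105,0,0,0]]'; python3 seat.py; python3 - <<'E'
from h import *
c=snap("side"); f=cv2.cvtColor(c["frame"],cv2.COLOR_RGB2BGR); u,v=map(int,proj(c,(.485,-.195,.05))); print(u,v)
o=np.zeros((600,800,3),np.uint8); o[:300,:400]=cv2.resize(f[v-30:v+30,u-40:u+40],(400,300),interpolation=cv2.INTER_CUBIC)
u,v=map(int,proj(c,(.6,-.19,.02))); o[:300,400:]=cv2.resize(f[v-30:v+30,u-40:u+40],(400,300),interpolation=cv2.INTER_CUBIC)
g=cv2.cvtColor(snap("top")["frame"],cv2.COLOR_RGB2BGR); o[300:,:480]=cv2.resize(g,(480,300)); o[300:,480:]=cv2.resize(f,(320,200))[[min(i*200//300,199) for i in range(300)]]
cv2.imwrite("pics/end.png",o); s=r.get_state(); print(s["tcp_pos"],s["contact_force"])
E
```

```text
time_s: 22.68
tcp_pos: [0.4403, -0.1652, 0.03]
eef_rot: [-180.0, -0.0, 174.4]
contact_force: [-1.1, -0.4, 5.7]
gripper_width: 0.0003
gripper_force: 2.9
seated 34 89 [[32.7, 22.0], [60.2, 43.4]] [0.0215 0.0237 0.0263]
seated -34 128 [[33.3, -48.2], [58.7, -19.2]] [0.0258 0.0278 0.0304]
carriage 118 [[-6.1, -44.8], [-1.3, -1.7], [3.4, 45.2]]
301 220
[ 0.4403387  -0.16524336  0.0300981 ] [-1.98722333 -0.17304399  6.26011792]
```

View pics/end.png

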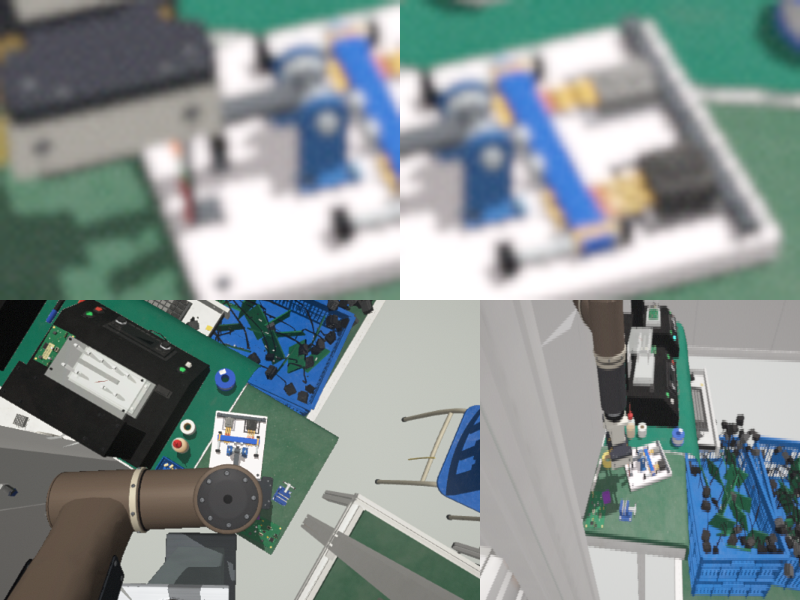

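The picture shows both plugs in their nests with the pins on their faces (right crop, (620,90) and (680,180)) and the lever held down. The carriage travel, tip height and 6 N force all agree on ~0.44–0.45 rad, inside the green band. I check that it holds, then hand it in.

```bash
python3 -m pendant '[[0,0,0.0005,0,0,0],[0,0,0.0005,0,0,0],[0,0,0.0005,0,0,0],[0,0,0.0005,0,0,0],[0,0,0.0005,0,0,0],[0,0,0.0005,0,0,0]]'; python3 -c "
from h import *
print(r.close_job())"
```

```text
time_s: 23.33
tcp_pos: [0.4403, -0.1652, 0.0296]
eef_rot: [-180.0, -0.0, 174.4]
contact_force: [-1.8, 0.6, 5.4]
gripper_width: 0.0008
gripper_force: 3.0
the job is handed in; nothing more can be done
None
```

Both plugs are seated with their terminal faces to the pins and released. The lever is held at about 0.45 rad by carriage travel, tip height and force (I did not read the pointer against the band), and the job was handed in at 23 s.

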